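# Check the finisher's mushroom stop

### The arm

A 6-joint arm with a two-finger parallel gripper is mounted at the origin on the work surface. World frame = base frame: x ahead of the robot, y to its left, z up, the work surface at z = 0. Lengths are in m, angles in rad, forces in N, time in s.
With the tool pointing down it reaches from about 0.4 to 0.925 m from the base axis. Payload 3.4 kg.
Tool frame: the origin (TCP) lies on the centre line of the jaws, within the pads' length; the fingertips stand 11 mm ahead of it and the grasp point (between the pads) lies 8 mm behind it (manip.tcp_to_tips is the z of the fingertips in the tool frame, in m); z points along the fingers, y is the direction in which the jaws open and shut (so a half turn about z gives the same grasp; the last joint's range is limited). The gripper opens to 85 mm and grips with 20 to 120 N. Pads are 22 mm wide; open, the fingers measure 114 mm over their backs; the gripper's body (76 mm by 85 mm) begins 54 mm behind the grasp point. The pads swing forward as they close: fully open they stand 13 mm farther back than shut.
Start: joints at [1.109, 0.307, 1.506, -0, 1.328, -0.073], TCP at [0.217, 0.532, 0.242] pointing down, gripper open.
Joint ranges: [-3.12, 3.12], [-1.05, 2.28], [0.14, 2.33], [-1.42, 4.57], [0.1, 2.73], [-2.68, 2.68]. Speed limits (rad/s): [2.57, 2.57, 3.14, 3.14, 3.14, 3.14].

### API

Orientations are given as a 3x3 rotation matrix whose columns are the frame's x, y, z axes.
In Python, from plant import manip gives the robot as it stands. The module is installed in compiled form; this text tells all that it offers. Calls block until the motion is done:
- manip.move_ptp(position, orientation): joint-space move of the TCP to a pose.
- manip.line_to(position, ori=None, speed=0.15, force_limit=None): straight line of the TCP; ori=None keeps the orientation; speed is the mean speed in m/s. With force_limit (N) it stops when the force on the tool has changed by that much, and returns True; else False.
- manip.move_joints(angles): joint-space move.
- manip.open() and manip.clamp(effort=None): open the fingers fully, or close them until they stop; effort is the grip in N (None keeps the last).
- manip.pause(seconds).
- manip.inverse_kinematics(position, orientation): joint angles nearest the present ones, or None.
- manip.read_state(): the state.
- manip.get_image(name): name is "side" or "top"; returns a dict with "pixels" (480x640x3 uint8, red, green, blue), "vertical_fov" (degrees; the focal length in pixels is half the picture's height over the tangent of half this angle, whatever the lens; pixels are square), "cx", "cy" (the principal point, pixels), "R" (3x3) and "t" (3): a world point X has camera coordinates R X + t. Camera axes: x right, y down, z forward; pixel columns grow to the right and rows downward; lengths in m; the calibration is good to about 2 mm. A picture is of the moment at which its call begins. There is no depth.
A pose or a line that the arm cannot do raises manip.MotionError and nothing moves.
- manip.sign_off(): hands the job in, once; it reports no verdict.
The state is a dict: "clock": time; "q": joint angles; "joint_vel": joint speeds; "joint_torque": joint torques, N m; "position": TCP position; "tool_rot": TCP orientation; "ft_force": force on the tool from outside, world axes, zero at the start; "ft_torque": the same for the moment, N m; "grip_width": opening from 0.0 (shut) to 1.0 (fully open).
Only numpy, scipy, OpenCV 4.12 (cv2) and the standard library are available. Lean on these libraries where they do the work, as an engineer would, in place of code of your own. Each camera call takes 0.05 s, during which the arm holds its last target.

### The job

Before work starts, check the finishing machine's mushroom stop: press the three-winged stop button fully in until it latches, then push its wings round clockwise (seen from above, the way its arrows point) until the latch lets go and it springs back out. Then press the small round reset button on the other control box fully in and let it go. Work by pressing and pushing only: lift or carry nothing, leave the speed dial as it is set and the things on the bench where they lie.

Things in the scene. Friction and masses are not known exactly. Their poses are not given: they have to be found in the camera images.
- stop_box: stop station: square control box fixed to the bench, 105 x 105 mm, 72 mm high, level top, a conduit elbow at its +x side reaching 55 mm beyond the box; it holds only the mushroom stop, whose vertical axis is the box's own z axis through its centre. Origin at the centre of the underside on the bench; x, y along the sides. It may stand left or right
- stop_top (a point): centre of the crown of the black mushroom stop, on its axis (moves with it): 108 mm above the bench when out, about 100 mm when latched. Round body 43 mm across, flat crown 20 mm across, three wings. Under it on the box top: a metal rosette 60 mm across, 2 mm high, and a neck collar 34 mm across, 3 mm high
- stop_wing (a point): top face of one wing, 27 mm from the stop's axis; unturned, this wing points to the box's own -x, the other two at +60 and -60 degrees from its +x, so the gaps between wings are centred at 0, +120 and -120 degrees. Each wing is 18 mm wide with parallel sides and a round end 36 mm from the axis, 16 mm thick, its top 6 mm below the crown
- stop_press (a joint): how far the stop is pressed in, m: 0 = out, 0.0107 = at its end stop, about 0.008 = latched (stays in by itself). The return spring takes about 7 N to start and 12 N at the end stop; press right down to the end stop to latch it. When released it springs out to 0
- stop_turn (a joint): turn of the stop head, rad, positive clockwise seen from above: 0 = unturned, 0.95 = stop. A spring turns it back to 0 when let go (0.04 N m at 0, 0.14 N m at the end). A latched stop is released, and springs out, at a turn of about 0.55 (0.45 to 0.7); turning the head while it is out does nothing
- run_box: second control box fixed to the bench, 90 x 150 mm (x, y), 72 mm high, level top, conduit elbow at its +x side; it carries the reset button (38 mm from its centre towards its own -y) and the speed dial (36 mm from the centre towards its own +y). Origin at the centre of the underside on the bench. It stands on the other side from the stop box
- reset_top (a point): centre of the flat top of the reset button: a black round push button 31 mm across standing 14 mm above the box top (86 mm above the bench) out of a round steel bezel 43 mm across
- reset_button (a joint): how far the reset button is pressed, m: 0 = out, 0.005 = fully in; springs back; 3.5 N to start, 6 N fully in
- dial_mark (a point): white mark on the speed dial: 18 mm from the dial's axis, on top of the ribbed black dial, 42 mm across and 20 mm high over the box top. The dial must not be turned
- polish_tin: bystander: closed flat round metal polish tin, 77 mm across, 27 mm high; origin under its centre
- shoe_brush: bystander: wooden shoe brush 150 x 48 x 47 mm lying on its bristles, long way along its own x; origin under its centre
- cement_jar: bystander: closed amber glass jar, 68 mm across, 95 mm high; origin under its centre
- hammer: bystander: shoemaker's hammer lying flat, about 260 mm long along its own x (head at +x, 31 mm high); origin on the bench under the handle
- shoe_last: bystander: foot-shaped shoe last with heel and sole on, 270 x 86 mm, 125 mm high, toe to its own +x; origin under its middle
- heel_block: bystander: black rubber shoe heel, D-shaped, 67 x 62 mm, 22 mm thick; origin under the centre of its round end
- tack_cup: bystander: empty steel cup, 76 mm across, 78 mm high; origin under its centre

How it is judged:
On the way, in this order (a step that is already met when the one before it is completed fails the run):
1. the stop is pressed in as far as its latch (value of joint stop_press above 0.007 m), for 0.3 s.
2. the latched head is turned clockwise, still in (value of joint stop_turn above 0.35 rad and value of joint stop_press above 0.005 m).
3. the latch lets go and the stop is out again (value of joint stop_press below 0.0015 m), for 0.1 s.
4. the reset button is pressed in (value of joint reset_button above 0.0035 m), for 0.05 s.
At the end, for the whole second after the job is handed in: the stop is out (within 1.5 mm) with its head turned back (within 0.1 rad), the reset button is out (within 1 mm), the dial's mark is within 6 mm and every bystander within 30 mm of where it was (value of joint stop_press below 0.0015 m and value of joint stop_turn below 0.1 rad and value of joint reset_button below 0.001 m and distance of dial_mark from where it was at the start of the episode below 0.006 m and distance of each of polish_tin, shoe_brush, cement_jar, hammer, shoe_last, heel_block, tack_cup from where it was at the start of the episode below 0.03 m); the robot touches nothing.
It fails at once if the speed dial is turned (distance of dial_mark from where it was at the start of the episode above 0.006 m).
It fails at once if a bystander is pushed away, carried or lifted (30 mm) (distance of any of polish_tin, shoe_brush, cement_jar, hammer, shoe_last, heel_block, tack_cup from where it was at the start of the episode above 0.03 m).
It also fails if it takes over 54 s, if anything falls off the work surface, if the arm or the gripper's body presses on something with over 40 N, if the wrist force passes 120 N, or if a joint passes its speed limit or range.

## Working session

There is one attempt and no reset: what is moved stays moved. The work goes in short steps, each a Python script; the robot and the scene stay as the last script left them, time stands still between calls to the robot, and variables do not carry over. Pictures are saved under pics/ and viewed, and the job is handed in when it is done.

```bash
mkdir -p pics; python3 - <<'E'
from plant import manip
import cv2,numpy as np
for n in("top","side"):
    d=manip.get_image(n); cv2.imwrite(f"pics/{n}0.png",d["pixels"][:,:,::-1])
    print(n,d["vertical_fov"],d["cx"],d["cy"],np.round(d["R"],4).tolist(),np.round(d["t"],4).tolist())
s=manip.read_state();print(s["clock"],s["q"],s["position"],s["tool_rot"],s["ft_force"],manip.tcp_to_tips)
E
```

```text
top 49.13680202725855 324.0069636221435 243.28256670972527 [[-0.0095, -0.9999, 0.0082], [-0.9893, 0.0082, -0.1459], [0.1459, -0.0095, -0.9893]] [0.0079, 0.5666, 1.326]
side 42.429722678695974 314.52953736650727 234.80794097478264 [[0.901, -0.4335, 0.0164], [-0.2049, -0.4587, -0.8647], [0.3823, 0.7757, -0.5021]] [-0.471, 0.2189, 1.2902]
0.1 [ 1.10950407e+00  3.07490579e-01  1.50754529e+00 -2.01459544e-05
  1.32842473e+00 -7.34928947e-02] [0.21718759 0.53173819 0.24147656] [[-9.25745265e-01  3.78146852e-01 -8.13917348e-04]
 [ 3.78147710e-01  9.25743746e-01 -1.68140355e-03]
 [ 1.17661435e-04 -1.86433236e-03 -9.99998255e-01]] [-0.23001378 -0.22641517 -0.59077422] 0.011
```

```bash
ls -la . pics
```

```text
.:
total 12
drwxr-xr-x  3 agent agent 4096 Dec  7 01:19 .
drwxr-xr-x 23 root  root  4096 Dec  7 01:19 ..
drwxr-xr-x  2 agent agent 4096 Dec  7 01:19 pics

pics:
total 868
drwxr-xr-x 2 agent agent   4096 Dec  7 01:19 .
drwxr-xr-x 3 agent agent   4096 Dec  7 01:19 ..
-rw-r--r-- 1 agent agent 483568 Dec  7 01:19 side0.png
-rw-r--r-- 1 agent agent 389598 Dec  7 01:19 top0.png
```

View pics/top0.png

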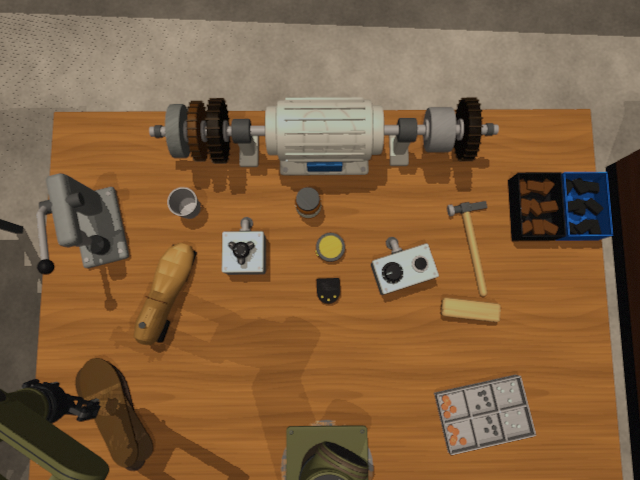

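View pics/side0.png

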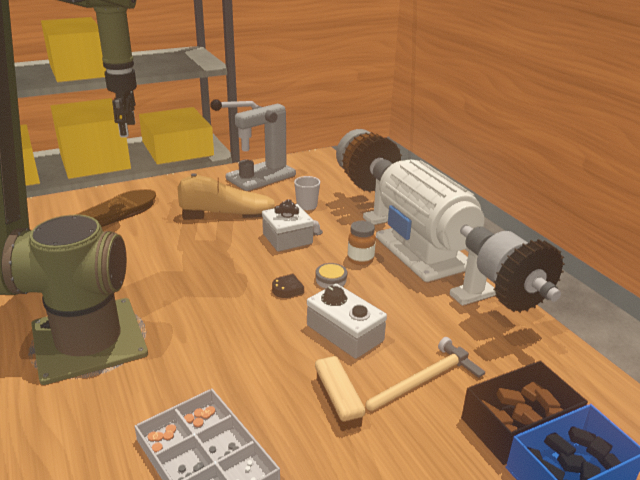

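The top view shows the stop box at about (243,252), with its conduit pointing up (+x). The run box is at about (405,269), with the reset at (421,264) and the dial at (392,272). I'll zoom in on both.

```bash
python3 - <<'E'
import cv2,numpy as np
a=cv2.imread("pics/top0.png");b=cv2.imread("pics/side0.png")
def z(im,x,y,w=80,h=80):return cv2.resize(im[y:y+h,x:x+w],(400,300*h//h if 0 else 400),interpolation=cv2.INTER_CUBIC)
o=np.vstack([np.hstack([z(a,203,205),z(a,365,225)])])
cv2.imwrite("pics/z0.png",o)
o=np.hstack([z(b,250,180),z(b,305,275)])
cv2.imwrite("pics/z1.png",o)
E
```

```text
(no output)
```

View pics/z0.png

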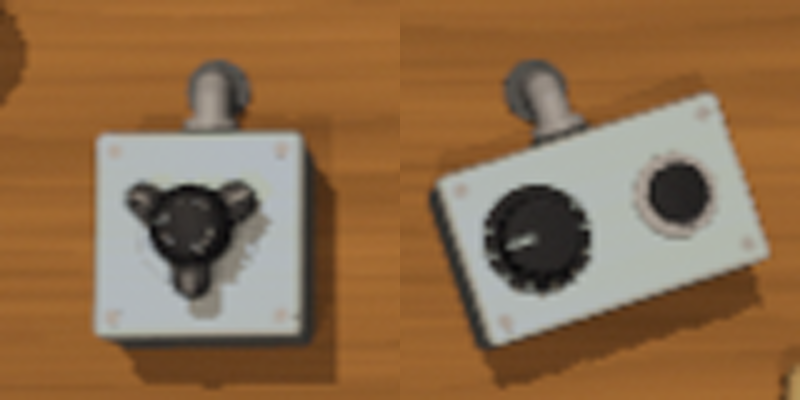

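View pics/z1.png

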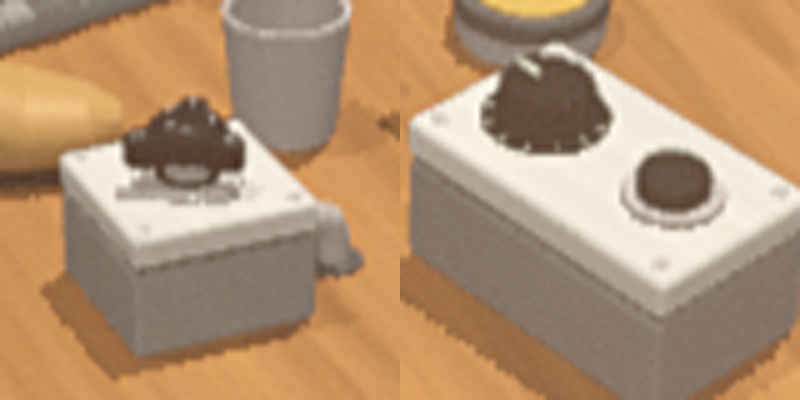

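```bash
cat > cam.py <<'E'
import numpy as np
from scipy.optimize import least_squares
def cam(d):
    f=240/np.tan(np.radians(d["vertical_fov"])/2)
    return dict(f=f,cx=d["cx"],cy=d["cy"],R=np.array(d["R"]),t=np.array(d["t"]))
def proj(c,X):
    p=np.atleast_2d(X)@c["R"].T+c["t"]; return np.c_[c["f"]*p[:,0]/p[:,2]+c["cx"],c["f"]*p[:,1]/p[:,2]+c["cy"]]
def back(c,uv,z):
    r=c["R"].T@np.array([(uv[0]-c["cx"])/c["f"],(uv[1]-c["cy"])/c["f"],1]); o=-c["R"].T@c["t"]
    return o+r*(z-o[2])/r[2]
E
python3 - <<'E'
from plant import manip
import cv2,numpy as np
from cam import *
T=cam(manip.get_image("top"));S=cam(manip.get_image("side"))
zz=lambda l,ox,oy,dx=0:[(ox+(x-dx)/5,oy+y/5) for x,y in l]
st=zz([(97,133),(303,133),(307,335),(95,337)],203,205)
ru=zz([(440,185),(712,95),(768,255),(492,347)],365,225,400)
for n,c,u in(("stop",T,st),("run",T,ru)):
    P=np.array([back(c,p,.072)[:2] for p in u]); print(n,P.round(4).tolist(),P.mean(0).round(4),[np.linalg.norm(P[i]-P[i-1]).round(4) for i in range(4)])
    e=[P[0]-P[3],P[1]-P[2]]; print("yaw x",[np.degrees(np.arctan2(v[1],v[0])).round(2) for v in e], "yaw y from edge", [np.degrees(np.arctan2(v[1],v[0])).round(2)-90 for v in (P[0]-P[1],P[3]-P[2])])
print("crown T",back(T,zz([(190,223)],203,205)[0],.108)," wings", [back(T,zz([p],203,205)[0],.102)[:2].round(4) for p in[(133,192),(252,194),(191,290)]])
print("crown S",back(S,zz([(190,105)],250,180)[0],.108))
print("reset T",back(T,zz([(680,192)],365,225,400)[0],.086),"S",back(S,zz([(675,178)],305,275,400)[0],.086))
print("dial T",back(T,zz([(540,238)],365,225,400)[0],.092),"mark",back(T,zz([(520,241)],365,225,400)[0],.092))
for n,u,c,z in [("cup rim",(183,196),T,.078),("lasttoe",(183,250),T,.06),("jar",(308,194),T,.095),("motor top edge",(325,98),T,.2),("wheel",(217,155),T,.1),("tin",(330,247),T,.027)]: print(n,back(c,u,z)[:2].round(3))
E
```

```text
stop [[0.5944, 0.2621], [0.5935, 0.1571], [0.4901, 0.1543], [0.49, 0.2611]] [0.542  0.2086] [np.float64(0.1044), np.float64(0.105), np.float64(0.1035), np.float64(0.1068)]
yaw x [np.float64(0.52), np.float64(1.53)] yaw y from edge [np.float64(-0.45999999999999375), np.float64(0.04000000000000625)]
run [[0.5131, -0.1205], [0.5581, -0.2604], [0.4761, -0.2857], [0.4311, -0.1448]] [ 0.4946 -0.2029] [np.float64(0.0856), np.float64(0.1469), np.float64(0.0858), np.float64(0.1479)]
yaw x [np.float64(16.47), np.float64(17.11)] yaw y from edge [np.float64(17.819999999999993), np.float64(17.739999999999995)]
crown T [0.54274954 0.20866889 0.108     ]  wings [array([0.5594, 0.2381]), array([0.5579, 0.179 ]), array([0.5101, 0.2086])]
crown S [0.54997293 0.22077887 0.108     ]
reset T [ 0.50703463 -0.23953888  0.086     ] S [ 0.50543688 -0.24486258  0.086     ]
dial T [ 0.48397366 -0.16770139  0.092     ] mark [ 0.48256357 -0.15769002  0.092     ]
cup rim [0.687 0.364]
lasttoe [0.55  0.364]
jar [0.685 0.043]
motor top edge [ 0.895 -0.001]
wheel [0.788 0.274]
tin [ 0.559 -0.013]
```

```bash
cat > h.py <<'E'
import numpy as np
from plant import manip
from cam import *
import cv2
C=np.array([.5425,.2087]); YAW=np.radians(0.3)
def ori(th): # th = world angle of tool y
    y=np.array([np.cos(th),np.sin(th),0]);z=np.array([0,0,-1.]);return np.c_[np.cross(y,z),y,z]
def push_pose(phi,b,a=.033,ztip=.081): # head turn phi (clockwise), b=perp offset of TCP from wing centreline
    w=YAW+np.pi-phi
    r=np.array([np.cos(w),np.sin(w)]);p=np.array([-np.sin(w),np.cos(w)])  # p: counterclockwise side
    xy=C+a*r+b*p
    return np.array([*xy,ztip+manip.tcp_to_tips]),ori(w-np.pi/2)
def snap(n,name,box=None):
    d=manip.get_image(n);im=d["pixels"][:,:,::-1]
    if box: x,y,w,h=box;im=cv2.resize(im[y:y+h,x:x+w],(w*5,h*5),interpolation=cv2.INTER_CUBIC)
    cv2.imwrite(f"pics/{name}.png",im)
E
python3 - <<'E'
from h import *
for phi in(0,.4,.8):
    print(phi,manip.inverse_kinematics(*push_pose(phi,.024)))
manip.clamp(20)
manip.move_ptp([*C,.15],ori(YAW+np.pi/2))
s=manip.read_state();print(s["clock"],s["position"],s["q"],s["grip_width"],s["ft_force"])
snap("side","s1",(230,130,120,120));snap("top","t1",(180,190,120,120))
E
```

```text
0 [ 2.69461423e-01  4.20423632e-01  1.76771195e+00 -4.44089210e-16
  9.53457069e-01 -1.30657089e+00]
0.4 [ 2.99163289e-01  4.19136807e-01  1.77022598e+00 -4.44089210e-16
  9.52229871e-01 -8.76869025e-01]
0.8 [ 3.27914978e-01  4.25420560e-01  1.75793327e+00 -4.44089210e-16
  9.58238824e-01 -4.48117337e-01]
2.675 [0.54229082 0.2094713  0.15022575] [ 2.95692126e-01  3.97954159e-01  1.61741739e+00  4.79045912e-04
  1.12589825e+00 -1.28110505e+00] -0.0024763709750456457 [-0.67121427 -0.55346051 -0.53214654]
```

View pics/s1.png

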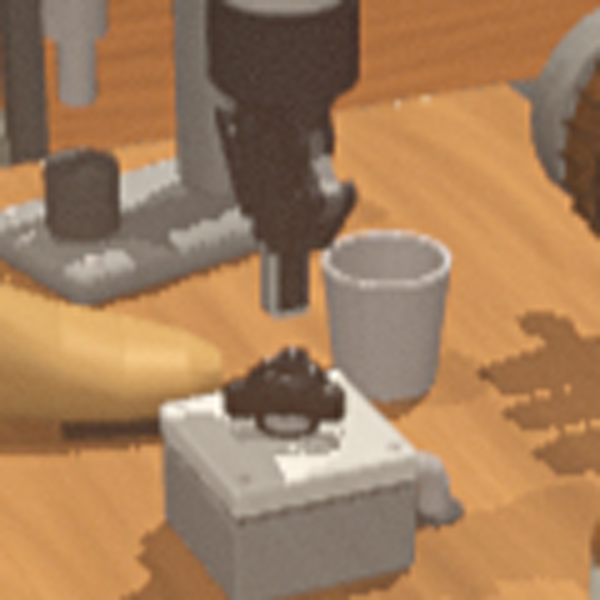

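View pics/t1.png

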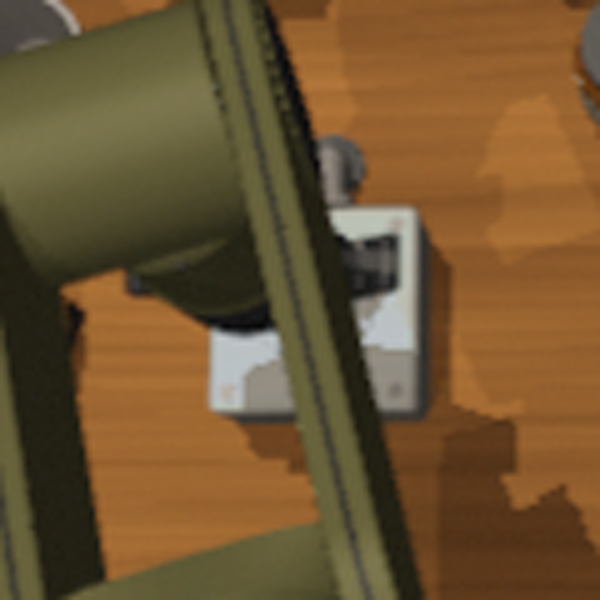

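The side view shows shut fingertips at about (287,312) in the crop, directly above the crown at (290,360). The wider linkage starts about 35 mm above the tips, so there is clearance. Next I press.

```bash
python3 - <<'E'
from h import *
O=ori(YAW+np.pi/2)
manip.line_to([*C,.124],O,speed=.08)
f0=manip.read_state()["ft_force"]
r=manip.line_to([*C,.1035],O,speed=.02,force_limit=22)
s=manip.read_state();print(r,s["clock"],s["position"],s["ft_force"]-f0)
manip.pause(.4)
s=manip.read_state();print(s["clock"],s["position"],s["ft_force"]-f0)
manip.line_to([*C,.135],O,speed=.08)
# retreat to beside the gap
p,o=push_pose(0,.042,a=.034);p2=p.copy();p2[2]=.135
manip.line_to(p2,o,speed=.1)
snap("side","s2",(230,150,120,120));
E
```

```text
True 4.0917 [0.54313503 0.20895155 0.10873187] [-1.6490953   0.40009538  6.41390369]
4.4917 [0.54333252 0.20903982 0.10891476] [-1.81834108 -0.5943847  12.16875252]
```

View pics/s2.png

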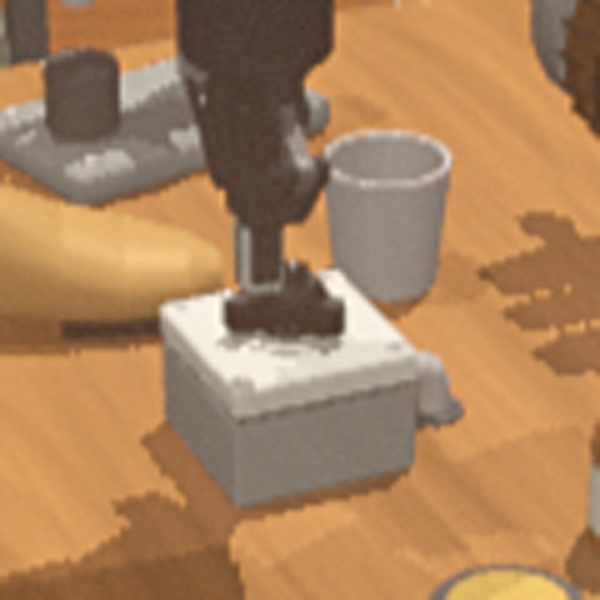

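The stop sits visibly lower and its collar is hidden, so it is latched. The fingertips are beside the gap at (262,285) in the crop. Next I go down and push the wing round.

```bash
python3 - <<'E'
from h import *
p,o=push_pose(0,.042,a=.034)
r=manip.line_to(p,o,speed=.08,force_limit=12)
s=manip.read_state();print("down",r,s["clock"],s["position"],s["ft_force"]);f0=s["ft_force"]
for phi in np.arange(-.3,.46,.15):
    p,o=push_pose(phi,.020,a=.034)
    r=manip.line_to(p,o,speed=.06,force_limit=20)
    s=manip.read_state();w=YAW+np.pi-phi;t=-np.array([-np.sin(w),np.cos(w)])
    print(round(phi,2),r,round(s["clock"],2),(s["position"]-p).round(4),"tang",((s["ft_force"]-f0)[:2]@t).round(2),(s["ft_force"]-f0).round(1),(s["ft_torque"]).round(2))
    if r: break
snap("side","s3",(230,150,120,120));snap("top","t3",(180,190,120,120))
E
```

```text
down False 6.4167 [0.50899403 0.16667808 0.09197571] [ 0.29223097  0.08394441 -0.2602223 ]
-0.3 False 6.87 [0.0003 0.0001 0.0005] tang -0.12 [-0.1 -0.1  1.3] [-0.01  0.    0.02]
-0.15 False 7.17 [-0.0002 -0.0002  0.0002] tang 0.13 [0.3 0.2 0.3] [-0.03 -0.05 -0.01]
0.0 False 7.47 [ 0.0002 -0.0004  0.0002] tang -1.2 [ 0.  -1.2  0.6] [-0.26 -0.03  0.05]
0.15 False 7.77 [-0.0002 -0.0004 -0.    ] tang -1.6 [-1.  -1.5  0. ] [-0.28  0.14  0.02]
0.3 False 8.07 [-0.0004 -0.0003 -0.0001] tang -3.27 [-1.7 -2.9  1.9] [-0.39  0.15  0.01]
0.45 False 8.37 [-0.0005 -0.0003 -0.0002] tang -2.66 [-2.  -2.   1.8] [-0.34  0.39 -0.02]
```

View pics/s3.png

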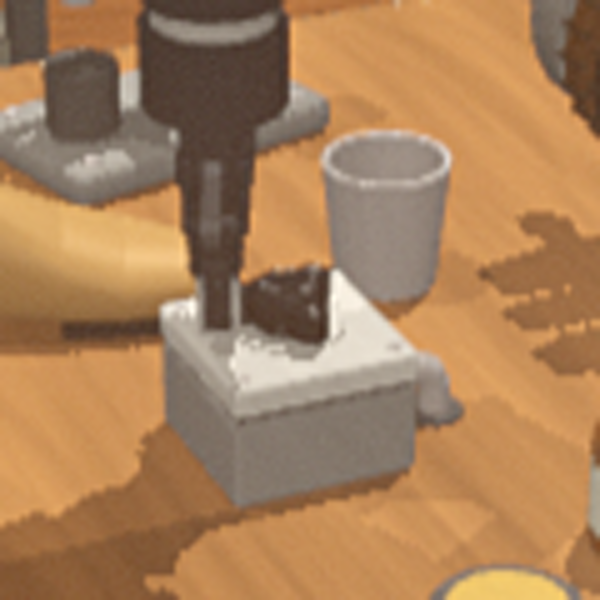

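The fingertips at (218,325) are pushing the wing. The head has turned clockwise and is still in, so I carry on.

```bash
python3 - <<'E'
from h import *
for phi in (.55,.65,.72,.79):
    p,o=push_pose(phi,.020,a=.034)
    r=manip.line_to(p,o,speed=.06,force_limit=20)
    s=manip.read_state();print(phi,r,round(s["clock"],2),s["ft_force"].round(1),s["ft_torque"].round(2),(s["position"]-p).round(4))
    if r: break
manip.pause(.2)
snap("side","s4",(230,150,120,120))
E
```

```text
0.55 False 8.72 [-3.4 -1.5  2.9] [-0.38  0.57 -0.01] [-0.0006 -0.0002 -0.0001]
0.65 False 8.97 [-4.4 -1.6  3.2] [-0.21  0.55  0.03] [-0.0012  0.      0.    ]
0.72 False 9.22 [-4.9 -1.7  2.4] [-0.27  0.71  0.  ] [-0.0014 -0.0001 -0.0002]
0.79 False 9.47 [-5.6 -1.7  3.3] [-0.17  0.84 -0.01] [-0.0015 -0.     -0.0003]
```

View pics/s4.png

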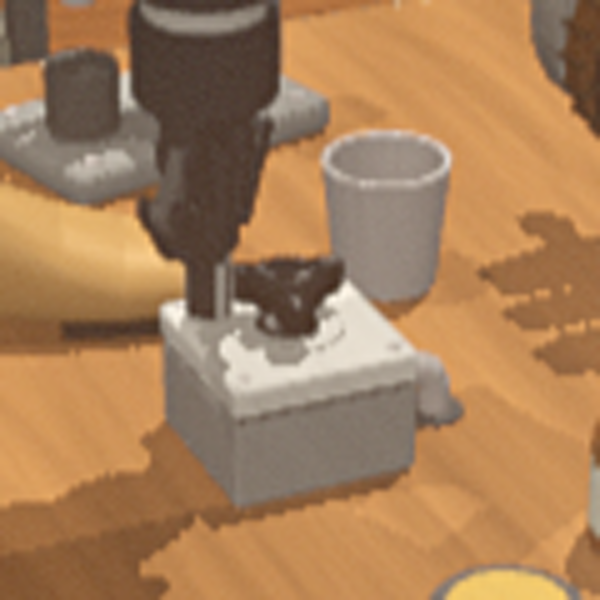

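The crown now stands higher, at about (295,262), so the latch seems released. I'll back off, rise and look.

```bash
python3 - <<'E'
from h import *
for phi in (.4,0,):
    p,o=push_pose(phi,.020,a=.034); manip.line_to(p,o,speed=.1)
p,o=push_pose(0,.045,a=.034); manip.line_to(p,o,speed=.1)
p[2]=.16; manip.line_to(p,o,speed=.12)
manip.move_ptp([.45,-.0,.2],ori(np.pi/2))
s=manip.read_state();print(s["clock"],s["ft_force"],s["q"])
snap("side","s5",(230,150,120,120));snap("top","t5",(180,190,120,120))
E
python3 -c "
import cv2,numpy as np
a=cv2.imread('pics/s5.png');b=cv2.imread('pics/t5.png')
cv2.imwrite('pics/st5.png',cv2.resize(np.hstack([a,b]),(800,400)))"
```

```text
12.6667 [0.04956902 0.80409184 0.19518357] [-9.37825202e-02  1.74216307e-01  1.81523957e+00  9.98954651e-04
  1.15225771e+00 -1.66386301e+00]
```

View pics/st5.png

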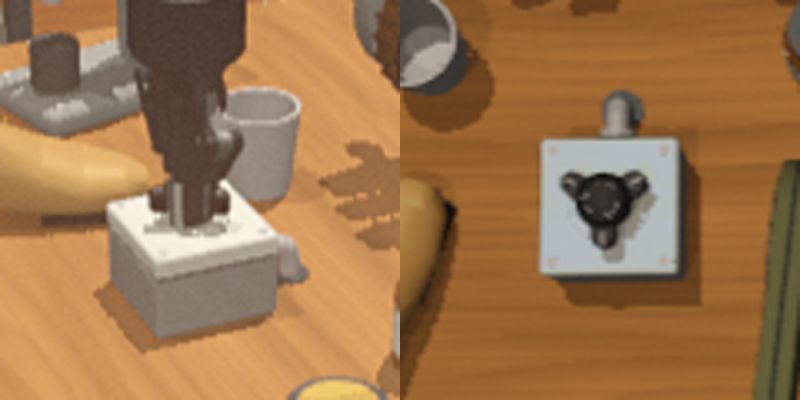

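The stop head is unturned in the top view; the arm hides its height in the side view. I move over the reset button and check again.

```bash
python3 - <<'E'
from h import *
P=np.array([.5065,-.2395]);
best=None
for th in (np.radians(17.4),np.radians(17.4)+np.pi):
    q=manip.inverse_kinematics([*P,.16],ori(th));print(th,q)
    if q is not None and (best is None or abs(q[5])<abs(best[1][5])): best=(th,q)
manip.move_ptp([*P,.16],ori(best[0]));print(best[0])
s=manip.read_state();print(s["clock"],s["position"])
snap("side","s6a",(230,150,120,120));snap("side","s6b",(290,230,120,120))
E
python3 -c "
import cv2,numpy as np
a=cv2.imread('pics/s6a.png');b=cv2.imread('pics/s6b.png')
cv2.imwrite('pics/st6.png',cv2.resize(np.hstack([a,b]),(800,400)))"
```

```text
0.3036872898470133 [-5.17087274e-01  3.61515346e-01  1.65069288e+00 -4.44089210e-16
  1.12938443e+00 -8.20774563e-01]
3.445279943436806 [-5.17087274e-01  3.61515346e-01  1.65069288e+00 -4.44089210e-16
  1.12938443e+00  2.32081809e+00]
0.3036872898470133
13.75 [ 0.50659735 -0.23815343  0.15952946]
```

View pics/st6.png

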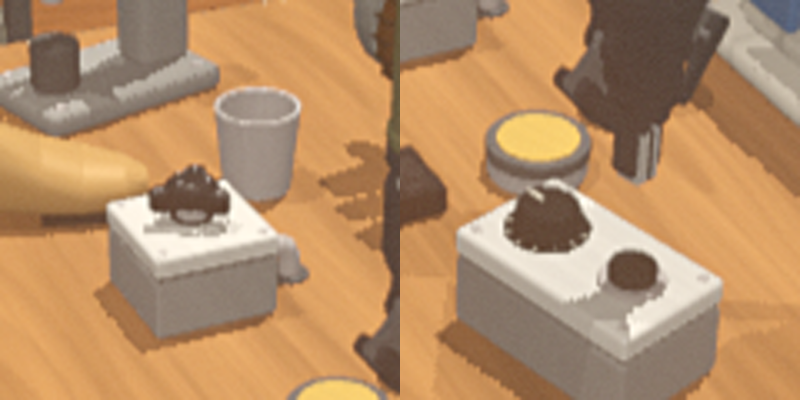

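The stop is out, with its neck visible at (190,215), and unturned. The fingertips are above the reset button at (632,270). Next I press it.

```bash
python3 - <<'E'
from h import *
P=np.array([.5065,-.2395]);O=ori(np.radians(17.4))
manip.line_to([*P,.102],O,speed=.08)
f0=manip.read_state()["ft_force"]
r=manip.line_to([*P,.0895],O,speed=.02,force_limit=16)
s=manip.read_state();print(r,s["clock"],s["position"],(s["ft_force"]-f0).round(1))
manip.pause(.3)
s=manip.read_state();print(s["clock"],s["position"],(s["ft_force"]-f0).round(1))
snap("side","s7",(290,230,120,120))
E
```

```text
True 15.275 [ 0.50699392 -0.23979176  0.09217409] [-0.6  1.4  5.2]
15.575 [ 0.50695967 -0.23976891  0.09207556] [-0.8  0.7  5.6]
```

View pics/s7.png

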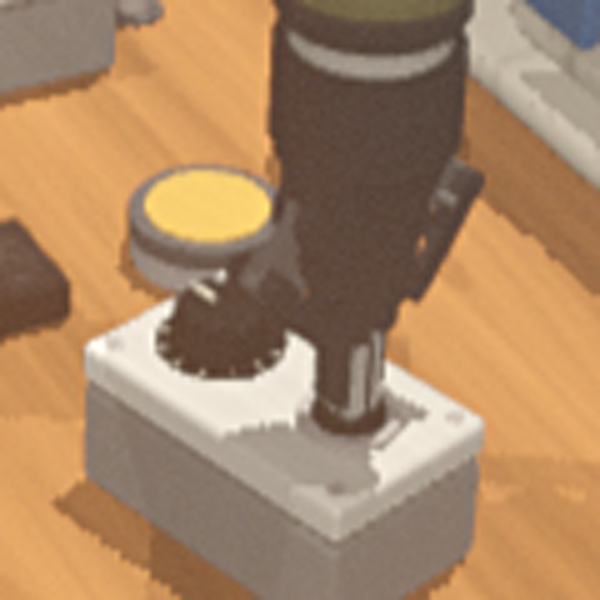

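The tips are on the button at z ≈ 0.081, so it is about 4.9 mm in at 5.6 N, and they are clear of the dial. I'll let it go, retreat and check.

```bash
python3 - <<'E'
from h import *
P=np.array([.5065,-.2395]);O=ori(np.radians(17.4))
manip.line_to([*P,.2],O,speed=.1)
manip.move_ptp([.35,-.3,.28],O)
manip.pause(.3)
print(manip.read_state()["clock"],manip.read_state()["ft_force"])
snap("side","s8");snap("top","t8")
E
```

```text
17.925 [ 0.7159107  -0.83839719 -0.08162693]
```

View pics/s8.png

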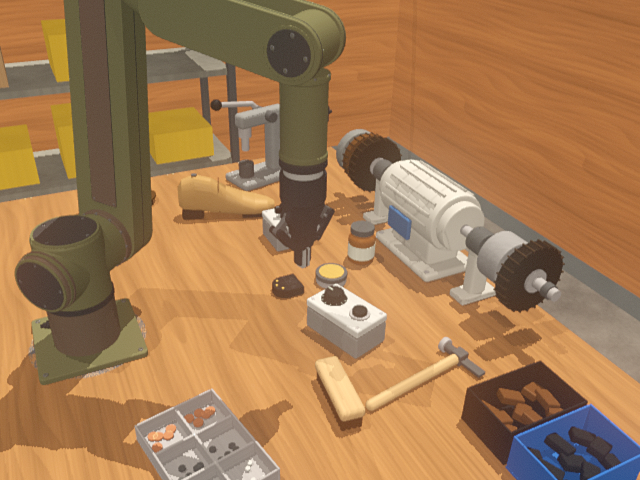

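View pics/t8.png

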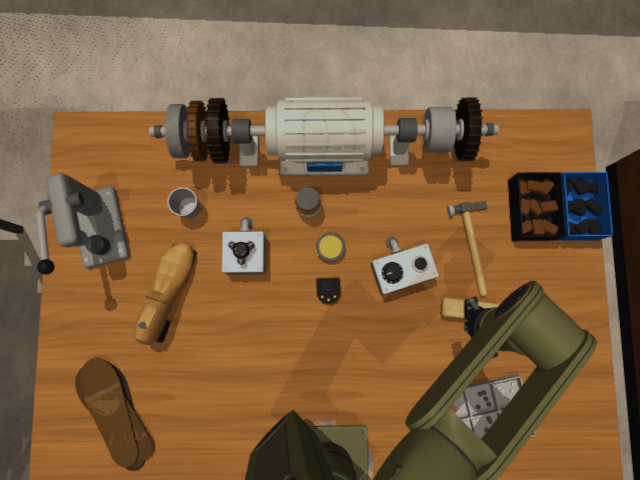

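All the bystanders are where they were in the first pictures: brush at (470,310), hammer, tin, jar, cup, last and heel. The stop at (241,249) is unturned, the dial mark is unchanged and the reset at (360,312) in the side view is out. The arm is clear of everything.

```bash
python3 - <<'E'
from plant import manip
manip.sign_off(); print(manip.read_state()["clock"])
E
```

```text
the job is handed in; nothing more can be done
the job is handed in; nothing more can be done
```

I finished the stop check and the reset press and handed the job in at about 18 s of the 54 s. No verdict was reported, so the outcome rests on my own measurements and pictures.

- **Stop pressed:** with the fingers shut, I pressed the crown to about 10 mm at about 12 N. The next picture showed it staying in.
- **Latch released:** I pushed the wing that points to the box's −x round clockwise, with the fingertip sweep commanded to about 0.79 rad. After I backed off, the pictures showed the stop out with its neck visible and the head turned back.
- **Reset pressed:** I pressed it about 4.9 mm in at 5.6 N for 0.3 s, then released it. It looks fully out in the last side view.
- **Left alone:** by eye, the speed dial and all the bystanders are where they were in the first pictures. I did not measure their positions.

In the last side view the arm hid the stop. Its final height rests on the clear side view taken just before the reset press, and the last top view shows it unturned. One early position estimate of the crown from the side camera was 7–12 mm off the top camera's; I put that down to a poor pixel pick, used the top camera, and the press landed as expected.

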